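# Show the reel's hub mark to the inspection camera in a hand mirror

## Robot

A 6-joint arm with a two-finger parallel gripper is mounted at the origin on the work surface. World frame = base frame: x ahead of the robot, y to its left, z up, the work surface at z = 0. Lengths are in m, angles in degrees, forces in N, time in s.
With the tool pointing down it reaches from about 0.35 to 0.875 m from the base axis. Payload 4.2 kg.
Tool frame: the origin (TCP) lies at the very end of the fingers, on their centre line; the grasp point (between the pads) lies 19 mm behind it; z points along the fingers, y is the line along which they close (so a half turn about z gives the same grasp; the last joint's range is limited). The gripper opens to 87 mm and grips with 3 to 60 N. Pads are 19 mm wide; open, the fingers measure 117 mm over their backs; the gripper's body (75 mm by 190 mm) begins 51 mm behind the grasp point.
Start: joints at [-61.272, 22.042, 0.453, 0, -68.411, -14.817], TCP at [0.15, -0.607, 0.191] pointing down, gripper open.
Joint ranges: [-179.83, 179.83], [-69.29, 118.12], [-61.27, 80.66], [-181.25, 117.63], [-171.15, -9.14], [-177.46, 177.46]. Speed limits (degrees/s): [159.86, 159.86, 180, 180, 180, 180].

## Interface

Orientations are given as a 3x3 rotation matrix whose columns are the frame's x, y, z axes.
In Python, from station import sense, cams, r gives the robot as it stands. The module is installed in compiled form; this text tells all that it offers.
- The arm moves only by the tool step_arm, never from a script. Its argument "targets" is text: rows parted by semicolons, each of 4 numbers parted by spaces: the shift along the tool's x, y, z in cm, then the turn about the tool's z in degrees. In form: x y z turn; .... A call has 1 to 12 rows; each row shifts and turns the commanded pose from where the row before left it, along the tool's axes as they then stand; what a row does not reach is not made up. A row lasts 1/12 s, in which the tool goes at most 41.7 mm and 7.16 degrees, less where a joint would pass 70% of its speed; a pose out of reach is approached as far as the arm can. A call with a gripper value outside its range is refused whole. "claw" is the finger opening in cm, from 0 to 8.7, set as the call begins (left out, the last holds). The fingers move at their own pace and stop on an object; the grip force is fixed at half the most. Time passes only in rows, so rows that do not move let the fingers close. It gives the time, the measured TCP pose, the force, the opening and the grip force at its end, in the units of the state.
- sense(): the state, without advancing time (a new reading comes with each control period).
- cams.capture(name): name is "side" or "top"; returns a dict with "frame" (400x640x3 uint8, blue, green, red), "vertical_fov" (degrees; the focal length in pixels is half the picture's height over the tangent of half this angle, whatever the lens; pixels are square), "cx", "cy" (the principal point, pixels), "eye" and "rotation" of the camera in the world. Camera axes: x right, y down, z forward; pixel columns grow to the right and rows downward; lengths in m; the calibration is good to about 2 mm. A picture is of the moment at which its call begins. There is no depth.
- r.finish_job(): hands the job in; it is judged then, once.
The state is a dict: "time_s": time; "joints": joint angles; "joint_velocities": joint speeds; "effort": joint torques, N m; "tcp_pos": TCP position; "ee_rot": TCP orientation; "wrist_force": force on the tool from outside, world axes, zero at the start; "moment": the same for the moment, N m; "gripper_width": opening from 0.0 (shut) to 1.0 (fully open); "gripper_force": force on a finger pad.
Only numpy, scipy, OpenCV 4.12 (cv2) and the standard library are available. Lean on these libraries where they do the work, as an engineer would, in place of code of your own. Each camera call takes 0.05 s, during which the arm holds its last target. There are 200 camera calls.

## Task

Lift the inspection mirror out of its cradle and hold it with the centre of its glass at the camera's focus point, straight above the dot on the stand's steel disc, turned and tilted so that the camera sees the mark on the end of the reel's brass knob in the middle of the mirror. Finish holding the mirror still in the air at that angle, without letting go; do not bump the camera or the reel, and leave everything else where it is.

Things in the scene. Friction and masses are not known exactly. Their poses are not given: they have to be found in the camera images.
- focus (a point): The camera's focus point: empty air 150 mm straight above the black dot on the small round steel disc (60 mm across, 3 mm thick) at the end of the camera stand's flat foot strip. Its x axis is level and points from here towards the camera; z is up.
- lens (a point): Centre of the front glass of the inspection camera (grey box with a short black 38 mm barrel on a pole), 180 mm level from the focus point and 250 mm above the bench; the camera looks straight at the focus point, down a slope of 29 degrees.
- mark (a point): The mark: white 22 mm disc with a black line on the end of the brass knob (26 mm thick, 30 mm long) at the hub of the upright dip-meter reel (244 mm across, fixed). It faces the focus point from 170 mm, level with it, 150 mm above the bench. Its x axis points from the focus point to the mark, into the reel.
- mirror_grip (a point): Middle of the handle of the loose inspection mirror, where it is best gripped: dark steel square bar, 14 mm wide and 14 mm high, 130 mm long, reaching from 75 mm behind this point to 55 mm ahead of it. x runs along the handle towards the glass, z is up, as it lies level in its cradle, 75 mm above the bench.
- mirror_glass (a point): Centre of the mirror's face: flat round glass 56 mm across in a black 62 mm back, square across the end of the handle, 90 mm ahead of the middle of the handle on its line. Its x axis is the mirror's normal, pointing out of the reflecting face, away from the handle.
- mirror: The whole inspection mirror, rigid, about 90 g; origin and axes as at the middle of its handle.
- cradle: The mirror's fixed cradle; origin under its middle, x along the mirror's handle. Grey base 130 x 60 x 12 mm and two 8 mm thick uprights, 32 mm wide, 45 mm before and behind the middle of the handle; each has a shallow open-topped notch 18 mm wide, its cheeks reaching 76 mm above the bench. The handle lifts straight out.
- camera: The fixed inspection camera with its stand; origin on the bench below the focus point, x level towards the camera. Pole 245 mm, camera box 210 to 270 mm from the origin, top about 320 mm above the bench.
- reel: The fixed dip-meter reel with its frame; origin on the bench below the focus point, x towards the reel, whose disc stands 220 to 270 mm away, square to x, 28 to 272 mm above the bench; the black hub (120 mm across) starts at 200 mm.
- cell_a: One of two upright steel battery cells, 26 mm across, 50 mm tall, standing between camera and reel; origin on its underside. Leave it where it is.
- cell_b: The other upright battery cell, 26 mm across, 50 mm tall; origin on its underside. Leave it where it is.
- knob_spare: Spare brass knob, 32 mm across, 38 mm tall, beside the cradle; origin on its underside. Leave it where it is.
- screwdriver: Screwdriver lying near the robot, about 200 mm long; origin on its underside. Leave it where it is.
- cover: Flat black ring-shaped hub cover, 110 mm across, 12 mm thick; origin on its underside. Leave it where it is.
- bottle: White bottle, 56 mm across, 150 mm tall; origin on its underside. Leave it where it is.
- jar: Clear jar with metal cap, 60 mm across, 70 mm tall; origin on its underside. Leave it where it is.
There are look-alikes about, which are no part of the job. Leave any blue or purple look-alike of the mirror alone.

How it is judged (in metres and radians):
On the way:
1. the mirror is lifted out of its cradle in the gripper (height (world z) of mirror_grip above 0.1 m and contact force between mirror and the fingers above 1 N), for 0.2 s.
At the end, for the whole second after the job is handed in: The gripper holds the mirror still in the air, clear of camera and reel, glass centre within 15 mm of the focus point, facing camera and mark, its normal halfway between the directions from the focus point to lens and to mark, within about 0.1 rad in turn and in tilt (distance between mirror_glass and focus below 0.015 m and contact force between mirror and the fingers above 1 N and x of each of lens, mark in the frame of mirror_glass above 0.05 m and linear speed of mirror below 0.03 m/s and angular speed of mirror below 0.15 rad/s and contact force between mirror and camera below 0.3 N and contact force between mirror and reel below 0.3 N and ((horizontal distance between lens and mark between 0.1 and 0.1992 m and angle between the x axis of mirror_glass and the x axis of focus, either way round between 0.579 and 0.809 rad and angle between the x axis of mirror_glass and the x axis of mark, either way round between 0.5007 and 0.7307 rad and angle between mirror_glass's own x axis and vertical between 1.1688 and 1.3688 rad) or (horizontal distance between lens and mark between 0.1992 and 0.2078 m and angle between the x axis of mirror_glass and the x axis of focus, either way round between 0.6105 and 0.8405 rad and angle between the x axis of mirror_glass and the x axis of mark, either way round between 0.5265 and 0.7565 rad and angle between mirror_glass's own x axis and vertical between 1.1629 and 1.3629 rad) or (horizontal distance between lens and mark between 0.2078 and 0.2161 m and angle between the x axis of mirror_glass and the x axis of focus, either way round between 0.6422 and 0.8722 rad and angle between the x axis of mirror_glass and the x axis of mark, either way round between 0.5524 and 0.7824 rad and angle between mirror_glass's own x axis and vertical between 1.1565 and 1.3565 rad) or (horizontal distance between lens and mark between 0.2161 and 0.2243 m and angle between the x axis of mirror_glass and the x axis of focus, either way round between 0.6743 and 0.9043 rad and angle between the x axis of mirror_glass and the x axis of mark, either way round between 0.5784 and 0.8084 rad and angle between mirror_glass's own x axis and vertical between 1.1496 and 1.3496 rad) or (horizontal distance between lens and mark between 0.2243 and 0.2322 m and angle between the x axis of mirror_glass and the x axis of focus, either way round between 0.7067 and 0.9367 rad and angle between the x axis of mirror_glass and the x axis of mark, either way round between 0.6045 and 0.8345 rad and angle between mirror_glass's own x axis and vertical between 1.1421 and 1.3421 rad) or (horizontal distance between lens and mark between 0.2322 and 0.24 m and angle between the x axis of mirror_glass and the x axis of focus, either way round between 0.7394 and 0.9694 rad and angle between the x axis of mirror_glass and the x axis of mark, either way round between 0.6307 and 0.8607 rad and angle between mirror_glass's own x axis and vertical between 1.1339 and 1.3339 rad) or (horizontal distance between lens and mark between 0.24 and 0.2475 m and angle between the x axis of mirror_glass and the x axis of focus, either way round between 0.7724 and 1.0024 rad and angle between the x axis of mirror_glass and the x axis of mark, either way round between 0.6569 and 0.8869 rad and angle between mirror_glass's own x axis and vertical between 1.1251 and 1.3251 rad) or (horizontal distance between lens and mark between 0.2475 and 0.2548 m and angle between the x axis of mirror_glass and the x axis of focus, either way round between 0.8057 and 1.0357 rad and angle between the x axis of mirror_glass and the x axis of mark, either way round between 0.6832 and 0.9132 rad and angle between mirror_glass's own x axis and vertical between 1.1155 and 1.3155 rad) or (horizontal distance between lens and mark between 0.2548 and 0.2619 m and angle between the x axis of mirror_glass and the x axis of focus, either way round between 0.8394 and 1.0694 rad and angle between the x axis of mirror_glass and the x axis of mark, either way round between 0.7094 and 0.9394 rad and angle between mirror_glass's own x axis and vertical between 1.1051 and 1.3051 rad) or (horizontal distance between lens and mark between 0.2619 and 0.4 m and angle between the x axis of mirror_glass and the x axis of focus, either way round between 0.8734 and 1.1034 rad and angle between the x axis of mirror_glass and the x axis of mark, either way round between 0.7356 and 0.9656 rad and angle between mirror_glass's own x axis and vertical between 1.0938 and 1.2938 rad))); the arm keeps its last pose, push and grip.
It fails at once if the camera or its stand is bumped (over 3 N) (contact force between any of the arm, the fingers, mirror and camera above 3 N).
It fails at once if the reel is bumped (over 3 N) (contact force between any of the arm, the fingers, mirror and reel above 3 N).
It fails at once if another thing on the bench is moved by more than 25 mm (distance of any of cell_a, cell_b, knob_spare, screwdriver, cover, bottle, jar from where it was at the start of the episode above 0.025 m).
It also fails if it takes over 32 s, if anything falls off the work surface, if the arm or the gripper's body presses on something with over 40 N, if the wrist force passes 120 N, or if a joint passes its speed limit or range.

## Working session

There is one attempt and no reset: what is moved stays moved. The work goes in short steps, Python scripts to look and compute and a tool call to move; the robot and the scene stay as the last step left them, time stands still between calls to the robot, and variables do not carry over. Pictures are saved under pics/ and viewed, at most 10 in all, crops included, and the job is handed in when it is done.

Besides the shell and the picture viewer there is one more tool, called in YAML: its name, and indented under it one key for each argument. step_arm: Moves the arm, as the interface text tells. Its arguments: {"type":"object","properties":{"targets":{"type":"string"},"claw":{"type":"number"}},"required":["targets"]}

```bash
mkdir -p pics; python3 - <<'E'
from station import sense,cams,r
import cv2,pickle,numpy as np
for n in("side","top"):
    c=cams.capture(n);cv2.imwrite(f"pics/{n}0.png",c["frame"]);pickle.dump(c,open(n+".pkl","wb"))
    print(n,c["vertical_fov"],c["cx"],c["cy"],c["eye"],np.round(c["rotation"],4).tolist())
s=sense();print(s["tcp_pos"],np.round(s["ee_rot"],4).tolist(),s["time_s"])
E
```

```text
side 54.77782851768347 315.04789887366866 207.95607033036077 [0.47359169 0.7090777  0.86718149] [[-0.9983, -0.0478, 0.0347], [-0.0582, 0.6901, -0.7214], [0.0105, -0.7221, -0.6917]]
top 49.58632237792441 324.67056182803066 200.06952814474684 [ 0.24982154 -0.02569782  1.54331344] [[0.0084, -0.9812, 0.1926], [-1.0, -0.008, 0.003], [-0.0014, -0.1927, -0.9813]]
[ 0.15011435 -0.60607532  0.19005771] [[-0.9707, -0.2403, -0.0006], [-0.2403, 0.9707, 0.0019], [0.0001, 0.002, -1.0]] 0.1
```

View pics/top0.png

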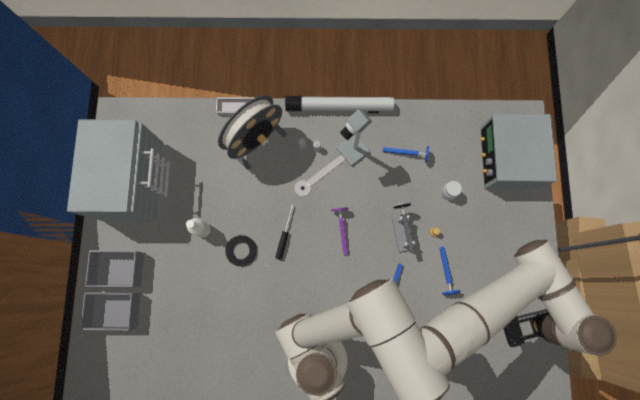

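View pics/side0.png

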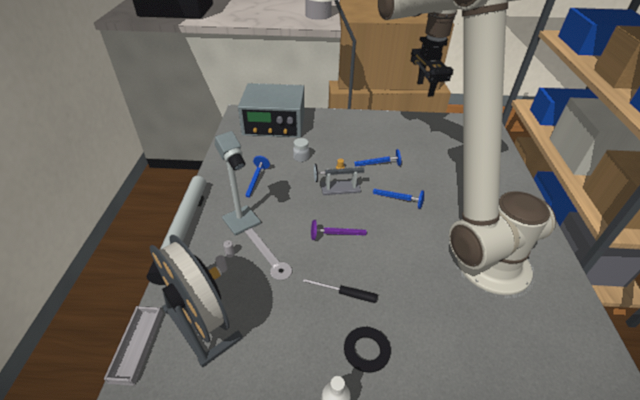

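The top view shows the disc dot near (303,188), the camera near (350,130), the reel near (250,130), and the cradled mirror from (403,207) to (408,250). The side view shows the dot near (281,270) and the mirror from (316,172) to (363,168). I'll enlarge both.

```bash
python3 - <<'E'
import cv2,pickle
for n,(x,y) in dict(top=(210,90),side=(150,120)).items():
    f=pickle.load(open(n+".pkl","rb"))["frame"][y:y+190,x:x+250]
    cv2.imwrite(f"pics/{n}1.png",cv2.resize(f,(750,570),interpolation=cv2.INTER_CUBIC))
E
```

```text
(no output)
```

View pics/top1.png

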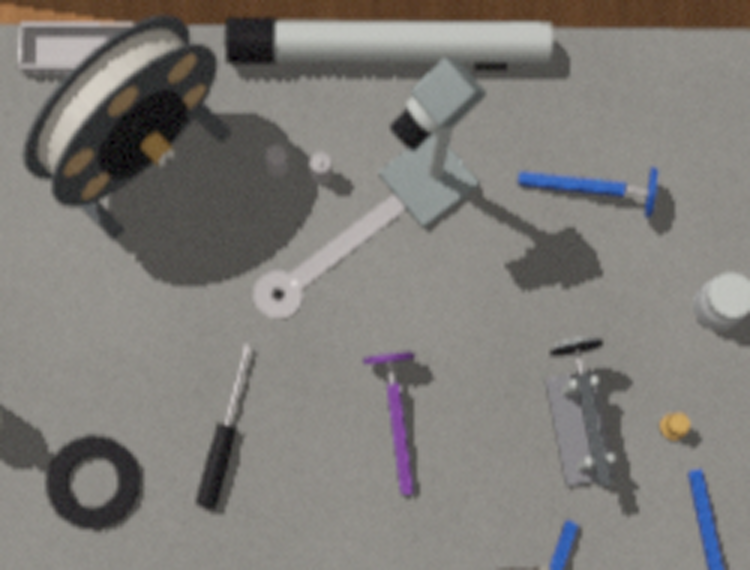

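View pics/side1.png

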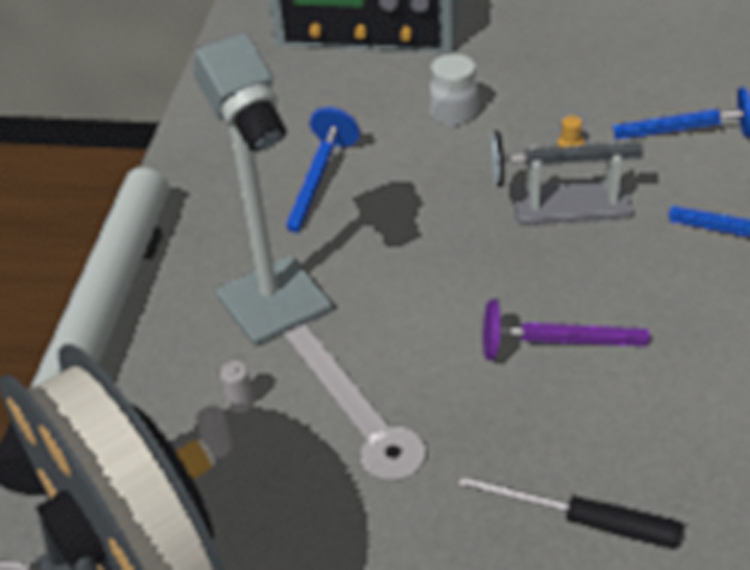

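The crops give these pixels (crop coordinates):
- **Dot:** top (278,294), side (393,452).
- **Lens front:** top (402,135), side (268,130).
- **Knob end:** top (167,154), side about (207,452).
- **Glass centre:** top (577,348), side (498,158).
- **Handle ends:** back at top (603,482), side (641,151); front at top (584,378), side (527,154).

```bash
cat > h.py <<'E'
import numpy as np,pickle
def ray(c,p):
    f=200/np.tan(np.radians(c["vertical_fov"]/2))
    d=np.array(c["rotation"])@[(p[0]-c["cx"])/f,(p[1]-c["cy"])/f,1]
    return np.array(c["eye"]),d/np.linalg.norm(d)
def plane(c,p,z):
    e,d=ray(c,p);return e+d*(z-e[2])/d[2]
def tri(a,pa,b,pb):
    e1,d1=ray(a,pa);e2,d2=ray(b,pb)
    t=np.linalg.lstsq(np.c_[d1,-d2],e2-e1,rcond=None)[0]
    x,y=e1+t[0]*d1,e2+t[1]*d2
    return (x+y)/2,np.linalg.norm(x-y)
def proj(c,P):
    f=200/np.tan(np.radians(c["vertical_fov"]/2))
    q=np.array(c["rotation"]).T@(np.array(P)-c["eye"])
    return np.array([c["cx"]+f*q[0]/q[2],c["cy"]+f*q[1]/q[2]])
E
python3 - <<'E'
from h import *
T,S=[pickle.load(open(n+".pkl","rb")) for n in("top","side")]
t=lambda u,v:(210+(u+.5)/3-.5,90+(v+.5)/3-.5); s=lambda u,v:(150+(u+.5)/3-.5,120+(v+.5)/3-.5)
np.set_printoptions(precision=4,suppress=True)
D=[plane(T,t(278,294),.003),plane(S,s(393,452),.003)];print("dot",D)
for n,a,b in[("lens",(402,135),(268,130)),("mark",(167,154),(207,452)),("glass",(577,348),(498,158)),("back",(603,482),(641,151)),("front",(584,378),(527,154))]:
    print(n,tri(T,t(*a),S,s(*b)))
print("lens z.25",plane(T,t(402,135),.25),plane(S,s(268,130),.25))
print("mark z.15",plane(T,t(167,154),.15),plane(S,s(207,452),.15))
print("glass z.075",plane(T,t(577,348),.075),plane(S,s(498,158),.075))
print("back z.079",plane(T,t(603,482),.079),plane(S,s(641,151),.079))
print("strip",plane(T,t(278,294),.003),plane(T,t(397,207),.003), plane(S,s(393,452),.003),plane(S,s(297,334),.003))
E
```

```text
dot [array([0.5976, 0.0609, 0.003 ]), array([0.5974, 0.0634, 0.003 ])]
lens (array([ 0.71  , -0.0791,  0.2592]), np.float64(4.743352804182994e-05))
mark (array([0.7219, 0.1804, 0.1481]), np.float64(0.006354866696852815))
glass (array([ 0.5211, -0.2881,  0.0733]), np.float64(0.000410223786142419))
back (array([ 0.3658, -0.3131,  0.0729]), np.float64(0.0036434225641346976))
front (array([ 0.4878, -0.2953,  0.0745]), np.float64(0.003996435861385762))
lens z.25 [ 0.7133 -0.0795  0.25  ] [ 0.7135 -0.091   0.25  ]
mark z.15 [0.7246 0.1803 0.15  ] [0.7179 0.1826 0.15  ]
glass z.075 [ 0.5206 -0.2878  0.075 ] [ 0.5212 -0.2861  0.075 ]
back z.079 [ 0.3671 -0.3123  0.079 ] [ 0.3649 -0.3046  0.079 ]
strip [0.5976 0.0609 0.003 ] [ 0.7086 -0.0836  0.003 ] [0.5974 0.0634 0.003 ] [ 0.7124 -0.0772  0.003 ]
```

step_arm:
  targets: "0 0 0 4.9; -2.7 2.1 0 0; -2.7 2.1 0 0; -2.7 2.1 0 0; -2.7 2.1 0 0; -2.7 2.1 0 0; -2.7 2.1 0 0; -2.7 2.1 0 0; -2.7 2.1 0 0; -2.7 2.1 0 0; -2.7 2.1 0 0; -2.7 2.1 0 0"
  claw: 8.7

```text
time_s: 1.1
tcp_pos: [0.4081, -0.3303, 0.1908]
ee_rot: [[-0.988, -0.157, -0.0], [-0.157, 0.988, 0.0], [0.0, 0.0, -1.0]]
wrist_force: [-0.2, 0.7, -0.1]
gripper_width: 0.999
gripper_force: 0.0
```

step_arm:
  targets: "-2.7 2.1 0 0; 0 0 0 0; 0 0 0 0; 0 0 0 0"

```text
time_s: 1.43
tcp_pos: [0.4305, -0.3068, 0.1906]
ee_rot: [[-0.988, -0.157, -0.001], [-0.157, 0.988, 0.0], [0.001, 0.001, -1.0]]
wrist_force: [0.4, -0.9, -0.0]
gripper_width: 0.999
gripper_force: 0.0
```

step_arm:
  targets: "-0.3 0.5 2 0; 0 0 2.8 0; 0 0 2.8 0; 0 0 2.8 0; 0 0 2 0; 0 0 1 0; 0 0 0 0; 0 0 0 0; 0 0 0 0"

```text
time_s: 2.18
tcp_pos: [0.4339, -0.3025, 0.0585]
ee_rot: [[-0.988, -0.156, 0.003], [-0.156, 0.988, -0.001], [-0.002, -0.002, -1.0]]
wrist_force: [-0.0, 0.6, -0.4]
gripper_width: 0.999
gripper_force: 0.0
```

```bash
python3 - <<'E'
from station import sense,cams,r
import cv2,numpy as np
o=[]
for n,(x,y) in dict(top=(350,170),side=(270,120)).items():
    f=cams.capture(n)["frame"][y:y+110,x:x+130]
    o.append(cv2.resize(f,(390,330),interpolation=cv2.INTER_CUBIC))
cv2.imwrite("pics/g0.png",np.hstack(o));print(sense()["tcp_pos"])
E
```

```text
[ 0.43399856 -0.30217656  0.05861213]
```

View pics/g0.png

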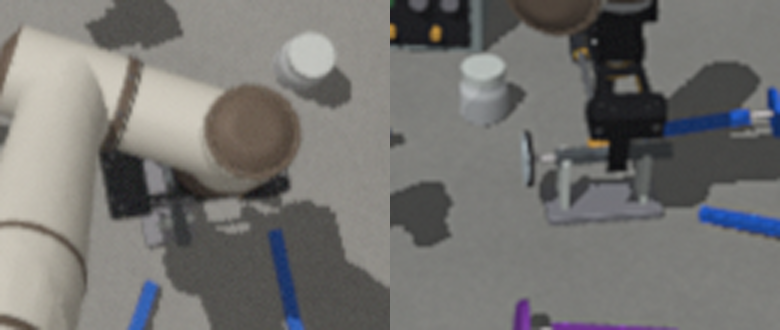

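```bash
python3 - <<'E'
from h import *
T,S=[pickle.load(open(n+".pkl","rb")) for n in("top","side")]
t=lambda u,v:(210+(u+.5)/3-.5,90+(v+.5)/3-.5); s=lambda u,v:(150+(u+.5)/3-.5,120+(v+.5)/3-.5)
np.set_printoptions(precision=4,suppress=True)
def aty(p,y):
    e,d=ray(S,p);return e+d*(y-e[1])/d[1]
for p in[(535,180),(614,180),(498,158),(527,153),(641,151)]: print(p,aty(s(*p),-.295))
# base outline corners top (z=.012) and upright tops
for p in[(545,378),(571,486),(607,484)]: print(p,plane(T,t(*p),.012))
for P in[(.434,-.302,.0585),(.434,-.302,.075)]:
    q=proj(S,P);print((q-[270,120])*3+[390,0], (proj(T,P)-[350,170])*3)
E
```

```text
(535, 180) [ 0.4798 -0.295   0.0389]
(614, 180) [ 0.3918 -0.295   0.0441]
(498, 158) [ 0.5216 -0.295   0.0679]
(527, 153) [ 0.4898 -0.295   0.0767]
(641, 151) [ 0.3659 -0.295   0.0865]
(545, 378) [ 0.4955 -0.26    0.012 ]
(571, 486) [ 0.3675 -0.2877  0.012 ]
(607, 484) [ 0.3701 -0.33    0.012 ]
[605.9457 163.2537] [167.8257 183.8469]
[606.8262 151.5389] [170.4802 182.076 ]
```

The side crop shows the finger between the two uprights, straddling the handle. The projected TCP agrees with the handle's middle to about 3 mm, so I'll grip and lift.

step_arm:
  targets: "-0.2 0 0.2 0; 0 0 0 0; 0 0 0 0; 0 0 0 0; 0 0 0 0; 0 0 0 0; 0 0 0 0; 0 0 0 0; 0 0 0 0"
  claw: 0

```text
time_s: 3.03
tcp_pos: [0.435, -0.3013, 0.055]
ee_rot: [[-0.988, -0.157, -0.0], [-0.157, 0.988, 0.0], [0.0, 0.0, -1.0]]
wrist_force: [0.9, 0.0, 0.6]
gripper_width: 0.404
gripper_force: 0.0
```

step_arm:
  targets: "0 0 -1 0; 0 0 -2 0; 0 0 -2 0; 0 0 -1 0; 0 0 0 0; 0 0 0 0; 0 0 0 0"

```text
time_s: 3.62
tcp_pos: [0.4342, -0.3009, 0.1142]
ee_rot: [[-0.988, -0.156, -0.001], [-0.156, 0.988, 0.001], [0.001, 0.001, -1.0]]
wrist_force: [-0.3, -0.0, 0.3]
gripper_width: 0.006
gripper_force: 0.0
```

The fingers were still closing when I lifted, so they shut on nothing. I'll reopen and go back down, waiting for the full closure this time.

step_arm:
  targets: "0 0 0 0; 0 0 0 0; 0 0 0 0; 0 0 0 0; 0 0 0 0; 0 0 0 0; 0 0 0 0; 0 0 0 0; 0 0 0 0; 0 0 0 0; 0 0 0 0; 0 0 0 0"
  claw: 6

```text
time_s: 4.62
tcp_pos: [0.4349, -0.3013, 0.1151]
ee_rot: [[-0.988, -0.157, 0.0], [-0.157, 0.988, 0.0], [-0.0, -0.0, -1.0]]
wrist_force: [-0.2, 0.1, -0.5]
gripper_width: 0.683
gripper_force: 0.0
```

```bash
python3 - <<'E'
from station import sense,cams,r
import cv2,numpy as np
o=[]
for n,(x,y) in dict(top=(350,170),side=(270,120)).items():
    f=cams.capture(n)["frame"][y:y+110,x:x+130]
    o.append(cv2.resize(f,(390,330),interpolation=cv2.INTER_CUBIC))
cv2.imwrite("pics/g1.png",np.hstack(o));print(sense()["gripper_width"])
E
```

```text
0.6846604134327811
```

View pics/g1.png

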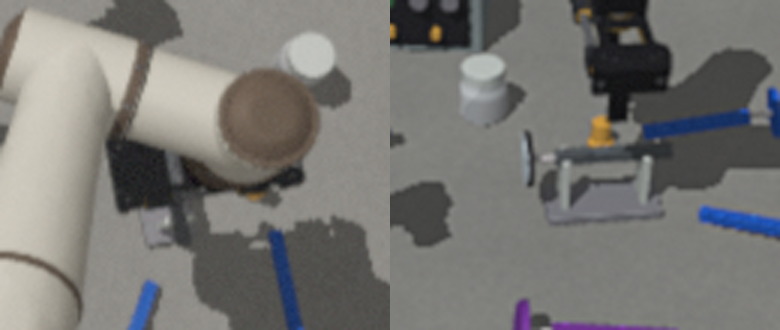

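The mirror is still in its cradle, undisturbed (glass at crop x 527, handle 553–672), and the fingers are clear above it.

step_arm:
  targets: "0 0 1.5 0; 0 0 2 0; 0 0 1.5 0; 0 0 1 0; 0 0 0 0; 0 0 0 0; 0 0 0 0"

```text
time_s: 5.3
tcp_pos: [0.4358, -0.3017, 0.0559]
ee_rot: [[-0.988, -0.157, 0.001], [-0.157, 0.988, -0.001], [-0.001, -0.001, -1.0]]
wrist_force: [0.7, 0.1, 0.4]
gripper_width: 0.688
gripper_force: 0.0
```

step_arm:
  targets: "0 0 0 0; 0 0 0 0; 0 0 0 0; 0 0 0 0; 0 0 0 0; 0 0 0 0; 0 0 0 0; 0 0 0 0; 0 0 0 0; 0 0 0 0; 0 0 0 0; 0 0 0 0"
  claw: 0

```text
time_s: 6.3
tcp_pos: [0.435, -0.3013, 0.055]
ee_rot: [[-0.988, -0.157, -0.0], [-0.157, 0.988, 0.0], [0.0, 0.0, -1.0]]
wrist_force: [0.7, -0.2, 0.7]
gripper_width: 0.007
gripper_force: 0.0
```

```bash
python3 - <<'E'
from station import sense,cams,r
import cv2,numpy as np
o=[]
for n,(x,y) in dict(top=(350,170),side=(270,120)).items():
    f=cams.capture(n)["frame"][y:y+110,x:x+130]
    o.append(cv2.resize(f,(390,330),interpolation=cv2.INTER_CUBIC))
cv2.imwrite("pics/g2.png",np.hstack(o));print(sense()["gripper_width"])
E
```

```text
0.0054097214990065055
```

View pics/g2.png

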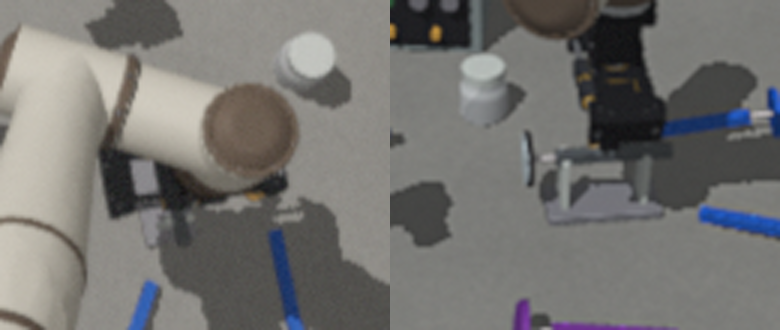

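```bash
python3 - <<'E'
from h import *
T,S=[pickle.load(open(n+".pkl","rb")) for n in("top","side")]
np.set_printoptions(precision=1,suppress=True)
Y=np.array([-.157,.988,0])
c=lambda P:((proj(S,P)-[270,120])*3+[390,0],(proj(T,P)-[350,170])*3)
B=np.array([.4345,-.3017,0])
for n,o,z in[("g0 near tip",.043,.0585),("g0 near tip back",.058,.0585),("g0 far tip",-.05,.0585),("g1 near tip",.03,.115),("g1 near back",.045,.115),("g1 far",-.03,.115),("g2 tip",0,.055),("g2 near side",.015,.055),("palm low",0,.125),("body near",.095,.14),("body far",-.095,.14)]:
    print(n,*c(B+Y*o+[0,0,z]))
E
python3 - <<'E'
import cv2
f=cv2.imread('pics/g2.png')[105:185,390+130:390+300]; g=cv2.imread('pics/g0.png')[105:185,390+130:390+300]
h=cv2.imread('pics/g1.png')[85:165,390+130:390+300]
import numpy as np
cv2.imwrite('pics/z.png',np.vstack([cv2.resize(np.hstack([g,f]),None,fx=2.3,fy=2.3,interpolation=3),cv2.resize(np.hstack([h,h*0]),None,fx=2.3,fy=2.3,interpolation=3)]))
E
```

```text
g0 near tip [611.4 188.3] [130.7 189. ]
g0 near tip back [613.5 197.2] [117.8 190.9]
g0 far tip [599. 136.] [210.4 177. ]
g1 near tip [612.8 139.4] [150.2 181.2]
g1 near back [615.  148.2] [136.8 183.2]
g1 far [604.4 105.9] [203.6 173.2]
g2 tip [605.3 165.9] [167.  183.8]
g2 near side [607.3 174.4] [154.2 185.7]
palm low [609.1 114.9] [178.6 176. ]
body near [624.4 159.2] [ 95.1 187.2]
body far [597.1  53.5] [267.1 161.3]
```

View pics/z.png

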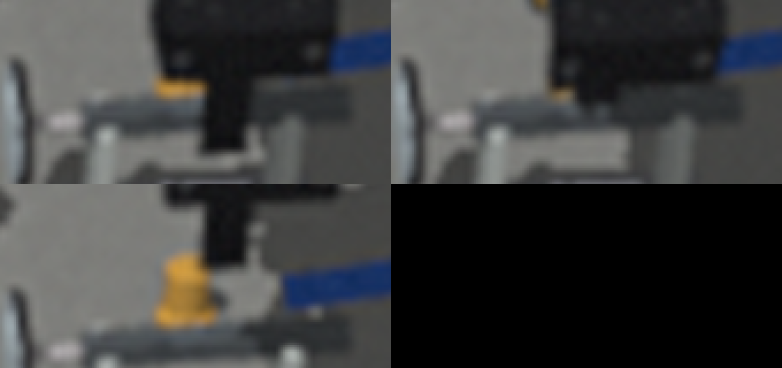

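The zoom shows the closed fingertips ending at or above the handle's top face, about crop (611,150), against a predicted (607,174). The tip may really be higher than its reading, so I'll check against the starting picture.

```bash
python3 - <<'E'
from h import *
import cv2
from station import sense,cams
np.set_printoptions(precision=1,suppress=True)
T,S=[pickle.load(open(n+".pkl","rb")) for n in("top","side")]
Y=np.array([-.2403,.9707,0]);P=np.array([.15,-.606,.19])
for o in(-.05,0,.05):
    print(o,proj(S,P+Y*o),proj(T,P+Y*o))
print(proj(S,P+[0,0,.037]),proj(T,P+[0,0,.037]))
a=S["frame"][20:110,390:490];b=T["frame"][270:370,490:630]
s=cams.capture("side")["frame"][130:200,300:380]
o=np.zeros((400,800,3),np.uint8);o[:360,:400]=cv2.resize(a,(400,360),interpolation=3);o[:280,410:800]=cv2.resize(b,(390,280),interpolation=3)
cv2.imwrite("pics/s1.png",o)
E
```

```text
-0.05 [417.7  90.9] [533.  316.4]
0 [422.8  97.3] [517.3 320.4]
0.05 [428.2 104. ] [501.5 324.4]
[424.9  87.8] [522.8 321.4]
```

View pics/s1.png

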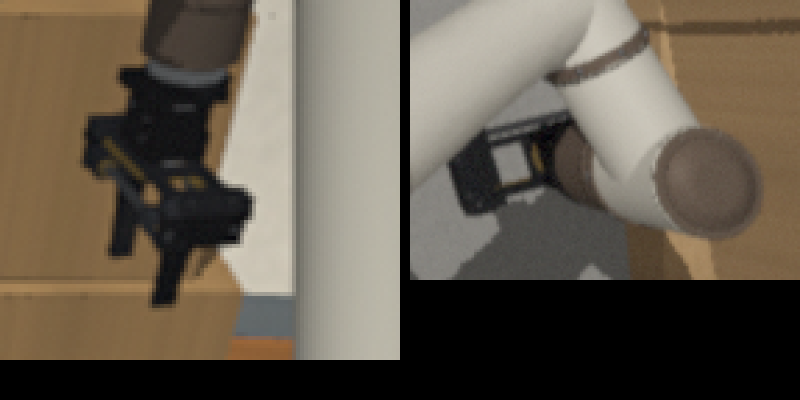

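The start picture shows the same thing: the tips' midpoint is at (425,90), against a predicted (423,97). So the true tip sits about 29 mm above the reported z. I'll open, go down 2.9 cm further and grip again.

step_arm:
  targets: "0 0 0 0; 0 0 0 0; 0 0 0 0; 0 0 0 0; 0 0 0 0; 0 0 0 0; 0 0 0 0; 0 0 0 0; 0 0 0 0; 0 0 0 0; 0 0 0 0"
  claw: 6

```text
time_s: 7.37
tcp_pos: [0.435, -0.3013, 0.055]
ee_rot: [[-0.988, -0.157, -0.0], [-0.157, 0.988, 0.0], [0.0, 0.0, -1.0]]
wrist_force: [0.5, -0.5, 0.9]
gripper_width: 0.67
gripper_force: 0.0
```

step_arm:
  targets: "0 0 0.6 0; 0 0 0.6 0; 0 0 0 0"

```text
time_s: 7.62
tcp_pos: [0.4338, -0.3008, 0.0414]
ee_rot: [[-0.988, -0.156, -0.003], [-0.156, 0.988, 0.001], [0.003, 0.002, -1.0]]
wrist_force: [-0.9, -0.9, -0.8]
gripper_width: 0.686
gripper_force: 0.0
```

step_arm:
  targets: "0 0 0.6 0; 0 0 0.6 0; 0 0 0.4 0; 0 0 0 0"

```text
time_s: 7.95
tcp_pos: [0.4341, -0.3009, 0.0258]
ee_rot: [[-0.988, -0.156, -0.002], [-0.156, 0.988, 0.001], [0.002, 0.001, -1.0]]
wrist_force: [-1.1, 0.4, 0.0]
gripper_width: 0.689
gripper_force: 0.0
```

step_arm:
  targets: "0 0 0 0; 0 0 0 0; 0 0 0 0; 0 0 0 0; 0 0 0 0; 0 0 0 0; 0 0 0 0; 0 0 0 0; 0 0 0 0; 0 0 0 0; 0 0 0 0; 0 0 0 0"
  claw: 0

```text
time_s: 8.95
tcp_pos: [0.435, -0.3013, 0.0271]
ee_rot: [[-0.988, -0.157, 0.0], [-0.157, 0.988, -0.0], [-0.0, -0.0, -1.0]]
wrist_force: [-0.4, 0.4, 0.7]
gripper_width: 0.158
gripper_force: 30.0
```

Gripped at 13.7 mm with 30 N. Because the tool can only turn about the vertical, I'll tilt the handle in the grip. I'll lift, move back along the handle, and press its front part down on the rear upright, which pitches the glass up by about 21°.

step_arm:
  targets: "0 0 -1 0; 0 0 -2 0; 0 0 -2 0; 0 0 0 0; 0 0 0 0; 0 0 0 0; 0 0 0 0"

```text
time_s: 9.53
tcp_pos: [0.434, -0.3009, 0.0761]
ee_rot: [[-0.988, -0.156, -0.002], [-0.156, 0.988, 0.001], [0.002, 0.001, -1.0]]
wrist_force: [-0.7, -0.0, -2.1]
gripper_width: 0.155
gripper_force: 30.0
```

step_arm:
  targets: "1.5 0 0 0; 2.5 0 0 0; 2.5 0 0 0; 2 0 0 0; 0 0 0 0; 0 0 0 0; 0 0 0 0; 0 0 0 0"

```text
time_s: 10.2
tcp_pos: [0.3519, -0.3147, 0.0769]
ee_rot: [[-0.988, -0.157, 0.0], [-0.157, 0.988, -0.0], [-0.0, -0.0, -1.0]]
wrist_force: [0.2, -0.2, -0.4]
gripper_width: 0.159
gripper_force: 30.0
```

step_arm:
  targets: "0 0 1.5 0; 0 0 1.5 0; 0 0 1 0; 0 0 0.5 0; 0 0 0 0; 0 0 0 0; 0 0 0 0"

```text
time_s: 10.78
tcp_pos: [0.3518, -0.3149, 0.0326]
ee_rot: [[-0.988, -0.157, 0.001], [-0.157, 0.988, -0.001], [-0.001, -0.001, -1.0]]
wrist_force: [0.6, -0.2, -1.5]
gripper_width: 0.156
gripper_force: 30.0
```

step_arm:
  targets: "0 0 0.4 0; 0 0 0.4 0; 0 0 0.3 0; 0 0 0 0; 0 0 0 0"

```text
time_s: 11.2
tcp_pos: [0.3515, -0.3149, 0.0216]
ee_rot: [[-0.988, -0.157, 0.001], [-0.157, 0.988, -0.001], [-0.001, -0.001, -1.0]]
wrist_force: [-1.4, 0.0, 3.3]
gripper_width: 0.155
gripper_force: 30.0
```

step_arm:
  targets: "0 0 0.3 0; 0 0 0.3 0; 0 0 0.2 0; 0 0 0 0; 0 0 0 0; 0 0 0 0"

```text
time_s: 11.7
tcp_pos: [0.3518, -0.3149, 0.0136]
ee_rot: [[-0.988, -0.157, 0.002], [-0.157, 0.988, -0.001], [-0.002, -0.001, -1.0]]
wrist_force: [0.7, 1.6, 5.1]
gripper_width: 0.156
gripper_force: 30.0
```

The press force peaked at about 5 N, so the handle pivoted as planned. Next I'll lift straight out, turn +8.5°, and carry the mirror to the focus.

step_arm:
  targets: "0 0 -1 0; 0 0 -2 0; 0 0 -2.5 0; 0 0 -2.5 0; 0 0 -2 0; 0 0 -1 0; 0 0 0 2.5; 0 0 0 3.5; 0 0 0 2.5; 0 0 0 0"

```text
time_s: 12.53
tcp_pos: [0.3504, -0.3142, 0.1224]
ee_rot: [[-1.0, -0.008, -0.001], [-0.008, 1.0, 0.001], [0.001, 0.001, -1.0]]
wrist_force: [-0.4, -0.1, -0.7]
gripper_width: 0.156
gripper_force: 30.0
```

step_arm:
  targets: "-0.6 1.4 0 0; -1.4 3 0 0; -1.4 3 0 0; -1.4 3 0 0; -1.4 3 0 0; -1.4 3 0 0; -1.4 3 0 0; -1.4 3 0 0; -1.4 3 0 0; -1.4 3 0 0; -1 2 0 0; 0 0 0 0"

```text
time_s: 13.53
tcp_pos: [0.4922, -0.0062, 0.1225]
ee_rot: [[-1.0, -0.014, 0.001], [-0.014, 1.0, 0.0], [-0.001, 0.0, -1.0]]
wrist_force: [-0.5, 0.5, -0.6]
gripper_width: 0.157
gripper_force: 30.0
```

step_arm:
  targets: "0 2 0 0; 0 2.5 0 0; -0.8 2.3 1 0; -0.8 0 1.5 0; -0.7 0 1.5 0; 0 0 1 0; 0 0 0 0; 0 0 0 0; 0 0 0 0; 0 0 0 0"

```text
time_s: 14.37
tcp_pos: [0.513, 0.0587, 0.074]
ee_rot: [[-1.0, -0.009, 0.002], [-0.009, 1.0, 0.001], [-0.002, 0.001, -1.0]]
wrist_force: [0.4, 0.9, -0.6]
gripper_width: 0.162
gripper_force: 30.0
```

```bash
python3 - <<'E'
from h import *
from station import sense,cams
import cv2
np.set_printoptions(precision=4,suppress=True)
s=sense();print(s["tcp_pos"],s["ee_rot"][0],s["gripper_width"])
o=np.zeros((480,800,3),np.uint8)
n=np.array([np.cos(np.radians(21)),.008,np.sin(np.radians(21))]);F=np.array([.5975,.062,.15])
x0=0
for k,(w,h) in dict(side=(120,120),top=(80,120)).items():
    c=cams.capture(k);pickle.dump(c,open(k+"F.pkl","wb"))
    q=proj(c,F-.04*n);x,y=int(q[0]-w/2),int(q[1]-h/2);W=w*4
    o[:, x0:x0+W]=cv2.resize(c["frame"][y:y+h,x:x+w],(W,480),interpolation=3)
    print(k,"crop org",x,y,"at",x0)
    for nm,P in[("focus",F),("pivot",F-.087*n),("frontend",F-.035*n),("tail",F-.165*n)]:print(nm,(proj(c,P)-[x,y])*4+[x0,0])
    x0+=W
cv2.imwrite("pics/f.png",o)
E
```

```text
[0.513  0.0587 0.074 ] [-1.     -0.0088  0.0016] 0.1615868343552031
side crop org 232 178 at 0
focus [182.7496 224.3133]
pivot [312.1359 262.8497]
frontend [235.4157 239.9994]
tail [423.9188 296.143 ]
top crop org 259 129 at 480
focus [642.7606 195.6273]
pivot [643.862  298.9566]
frontend [643.2064 237.4543]
tail [644.8303 389.8015]
```

View pics/f.png

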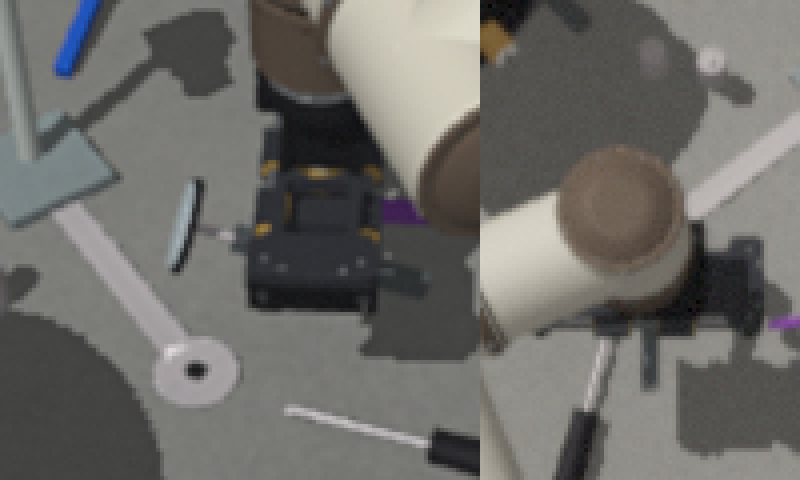

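The final view puts the glass centre at side (185,225), against a predicted focus of (183,224). The handle's tail is near side (425,284) and top (650,388). I'll fit the actual tilt from these.

```bash
python3 - <<'E'
from h import *
from station import sense
np.set_printoptions(precision=4,suppress=True)
S,T=[pickle.load(open(k+"F.pkl","rb")) for k in("side","top")]
F=np.array([.5975,.062,.15])
for th in(10,14,16,18,21,24):
    a=np.radians(th);n=np.array([np.cos(a),.009,np.sin(a)]);u=np.array([-np.sin(a),0,np.cos(a)])
    f=lambda P:proj(S,P)*4
    g=f(F)
    tl=f(F-.165*n)-g; st=f(F-.035*n)-g; up=f(F+.031*u)-f(F-.031*u)
    print(th,"tail",tl,tl[1]/tl[0],"stem",st,"disc up",up,"top tail",(proj(T,F-.165*n)-[259,129])*4+[480,0])
g=tri(S,(232+185/4,178+225/4),T,(259+(642-480)/4,129+196/4));print(g)
# tail triangulated
tt=tri(S,(232+(425+.0)/4,178+284/4),T,(259+(650-480)/4,129+388/4));print("tail",tt)
print(plane(S,(232+185/4,178+225/4),.15),sense()["tcp_pos"])
# ellipse of the glass by colour: list difference mask against first picture
import cv2
S0=pickle.load(open("side.pkl","rb"))
d=cv2.absdiff(S["frame"],S0["frame"]).max(2)[215:252,270:286]>14
k=cv2.connectedComponentsWithStats(d.astype(np.uint8))
i=1+np.argmax(k[2][1:,4]);pts=np.argwhere(k[1]==i)[:,::-1]+[270,215]
print("n",len(pts),"ctr",pts.mean(0),"crop",(pts.mean(0)-[232,178]+.5)*4,cv2.fitEllipse(pts[:,None].astype(np.float32)))
w,v=np.linalg.eigh(np.cov(pts.T));print("axis",v[:,1],np.sqrt(w)*4)
E
```

```text
10 tail [256.9358  41.5062] 0.1615431871152484 stem [55.1761  8.9133] disc up [ 11.6077 -65.0027] top tail [642.7346 395.059 ]
14 tail [252.1688  52.8515] 0.20958772626516894 stem [54.4927 11.421 ] disc up [ 18.4154 -63.6921] top tail [643.576  393.9596]
16 tail [249.3638  58.3632] 0.23404825530623075 stem [54.0527 12.6509] disc up [ 21.7876 -62.9199] top tail [643.9938 393.0571]
18 tail [246.2862  63.7609] 0.2588893786848357 stem [53.5481 13.863 ] disc up [ 25.1331 -62.0709] top tail [644.4089 391.9246]
21 tail [241.1732  71.6336] 0.297021657084547 stem [52.6719 15.6447] disc up [ 30.0926 -60.656 ] top tail [645.0256 389.8031]
24 tail [235.4844  79.2248] 0.33643341055445924 stem [51.6548 17.3784] disc up [ 34.9694 -59.0747] top tail [645.6339 387.1873]
(array([0.5965, 0.0626, 0.1504]), np.float64(0.0011076629572059162))
tail (array([0.4436, 0.056 , 0.0977]), np.float64(0.000941890635365784))
[0.596  0.0625 0.15  ] [0.513  0.0588 0.0739]
n 152 ctr [278.5263 234.0263] crop [188.1053 226.1053] ((278.9644470214844, 233.99609375), (8.46858024597168, 20.35263442993164), 15.337098121643066)
axis [-0.2581  0.9661] [ 8.6442 26.0831]
```

```bash
python3 - <<'E'
from h import *
import cv2
np.set_printoptions(precision=4,suppress=True)
S,T=[pickle.load(open(k+"F.pkl","rb")) for k in("side","top")]
F=np.array([.5965,.0605,.15])
for th in(13,15,17,19,21,23):
    a=np.radians(th);n=np.array([np.cos(a),.009,np.sin(a)]);u=np.array([-np.sin(a),0,np.cos(a)]);w=np.cross(n,u)
    # filled back cylinder outline: radius 31 mm, 0-6 mm behind the face
    p=np.array([proj(S,F-d*n+.031*(np.cos(t)*u+np.sin(t)*w)) for d in(0,.006) for t in np.linspace(0,6.28,60)])
    m=np.zeros((400*8,640*8),np.uint8);cv2.fillConvexPoly(m,cv2.convexHull((p*8+4).round().astype(np.int32)),1)
    q=np.argwhere(m)[:,::-1]/8;e,v=np.linalg.eigh(np.cov(q.T));print(th,"ctr",q.mean(0),"axis",v[:,1]*np.sign(v[1,1]),np.sqrt(e)*4)
f=cv2.resize(S["frame"][218:250,268:292],None,fx=1,fy=1).max(2)
for r in f: print(" ".join("%3d"%x for x in r))
E
```

```text
13 ctr [279.8784 234.3807] axis [-0.2002  0.9797] [ 4.1588 27.7769]
15 ctr [279.8783 234.4394] axis [-0.2234  0.9747] [ 4.7808 27.3513]
17 ctr [279.8689 234.5327] axis [-0.2453  0.9694] [ 5.3925 27.0923]
19 ctr [279.8454 234.5318] axis [-0.2689  0.9632] [ 5.9802 26.8885]
21 ctr [279.8604 234.5694] axis [-0.2922  0.9564] [ 6.6148 26.6708]
23 ctr [279.8689 234.5823] axis [-0.3138  0.9495] [ 7.2181 26.577 ]
125 125 124 124 123 124 124 124 124 125 128 127 126 126 127 126 125 125 125 126 126 125 125 125
125 124 126 125 123 123 124 123 125 126 128 127 125 127 127 128 126 126 126 125 125 124 124 125
123 125 124 124 123 123 123 124 124 126 128 126 126 127 128 126 125 125 126 126 124 126 127 127
123 125 124 124 123 123 124 125 124 125 126 126 127 126 127 127 125 126 126 127 126 126 126 128
124 125 125 125 124 124 123 124 123 124 125 120 104  93 104 119 125 125 125 128 126 125 125 127
124 123 125 125 123 122 122 124 124 124 129 135 105  44  67 109 127 125 126 128 127 127 126 126
124 124 125 124 125 124 124 124 125 125 139 161 130  41  48 100 127 124 126 127 127 129 127 127
124 125 125 125 125 
[... 1679 characters left out ...]
 124 125 127 128 127 128 125
125 126 126 127 127 139 155 135  80  39  85 120 126 124 121 122 123 124 127 129 128 127 128 128
125 124 124 125 126 135 132  93  41  61 108 126 125 124 122 123 123 124 127 128 128 127 127 127
125 125 125 125 126 128 106  53  36  88 123 128 125 125 125 125 125 125 126 127 127 126 124 126
121 126 127 127 127 127 115  90  88 113 128 127 127 125 124 124 125 125 125 125 126 123 123 125
122 126 126 127 127 125 124 118 119 126 126 126 127 126 126 126 126 125 125 126 126 124 123 124
143 131 126 128 127 123 123 125 125 127 126 124 126 126 127 127 126 125 125 126 126 124 122 124
165 139 116 125 126 123 124 126 127 125 123 124 124 125 126 127 126 127 124 123 124 123 124 126
```

The three tilt estimates (17°, 18.5°, 19°) are all within the required 15–27°. Turn is about 0.5°, and the position is within about 4 mm. I'll make one small correction, let it settle, and hand in.

step_arm:
  targets: "0.1 0.2 0 0; 0 0 0 0; 0 0 0 0; 0 0 0 0; 0 0 0 0; 0 0 0 0; 0 0 0 0; 0 0 0 0; 0 0 0 0"

```text
time_s: 15.22
tcp_pos: [0.5117, 0.0608, 0.073]
ee_rot: [[-1.0, -0.009, -0.0], [-0.009, 1.0, -0.0], [0.0, -0.0, -1.0]]
wrist_force: [0.0, 0.1, -1.6]
gripper_width: 0.159
gripper_force: 30.0
```

```bash
python3 - <<'E'
from station import sense,r
s=sense();print(s["tcp_pos"],s["gripper_force"],s["joint_velocities"]);print(r.finish_job())
E
```

```text
[0.51166342 0.06083491 0.073008  ] 29.998381286859512 [ 0.01558144  0.02748078  0.07893615  0.00449334 -0.03492216 -0.03577644]
the job is handed in; nothing more can be done
None
```

I handed the job in with the mirror held still at the focus point, tilted up about 18–19° (21° is ideal, about 15–27° allowed) and facing between camera and mark; the hand-in gave no verdict, so I can't confirm it passed.

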